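Key and pulley on the paint mixer's drive

TASK

Fit the drive pulley of the paint mixer: drop the long brass key into the slot in the upright shaft until it is fully down, then slide the pulley onto the shaft with its keyway over the key until it sits flat on the collar, and let go. Work gently by feel: the shaft, and the bush in the pulley, stand turned one way or the other, so do not force the key or the pulley, do not drop the pulley from a height, and leave the short dark key and the other things on the table where they are.

Things in the scene. Friction and masses are not known exactly. Their poses are not given: they have to be found in the camera images.
- shaft_end (a point): On the axis of the upright steel shaft (26 mm across, top chamfered 2.5 mm), level with its top end, 128 mm above the table. Slot down the shaft's side, open at the top and outwards, 11.4 mm wide, inner wall 6.5 mm from the axis. It faces about along this frame's +x, but the shaft stands turned up to 0.6 rad (34 deg) either way about the vertical from that, which this pose does not show.
- drive: Fixed drive unit, origin under the shaft axis on the table: blue gearbox 150 x 130 mm, its top 60 mm high, yellow dash on top towards +x, grey motor along its -y side up to 115 mm high. Its stiff gearing holds the shaft: it turns only under about 1 N m.
- collar_top (a point): On the shaft axis, level with the top of the dark collar (48 mm across), 84 mm above the table, 44 mm below the shaft end. The slot goes on 20 mm down into the collar as a pocket, 6.5 to 19 mm from the axis. A seated key is 20 mm in the pocket, its top 6 mm below the shaft end, its centre 9 mm above this point and 11.5 to 14 mm from the axis; a seated pulley stands on the collar.
- key_center (a point): Centre of the long brass key, a square bar 10 x 10 x 58 mm with 1.5 mm chamfered ends; z is its length, x and y square to its sides. At the start it stands upright in a square pocket of the orange holder (which of the two pockets varies), its top about 64 mm above the table.
- pulley_center (a point): Centre (half-way up, on the axis) of the aluminium toothed pulley, z its axis; it starts flat on the table, boss up. 38 mm high: toothed rim 76 mm across and 16 mm high, above it a plain boss 52 mm across and 22 mm high (grasp the boss). 0.25 to 0.4 kg. Inside is a dark steel bush with the bore and keyway; this pose shows the outside only.
- bush_bottom (a point): Middle of the pulley's underside, turning with the aluminium outside. The dark bush (44 mm across, full height) has a bore of 27.6 mm and a keyway through its whole height, 11.6 mm wide, out to 19.5 mm from the axis, with a red dab on top beside it. The keyway faces about along this frame's +x, but the bush is clamped in turned up to 0.6 rad (34 deg) either way; it slips only under about 1 N m.
- holder: Fixed orange key holder, a block 110 x 50 x 30 mm, origin at the centre of its underside; two square pockets 11.4 mm wide and 24 mm deep at x = -27 mm and +27 mm in its frame.
- short_key_center (a point): Centre of a short dark steel key, 10 x 10 x 40 mm, standing in the holder's other pocket, its top 46 mm above the table. Not for this shaft: leave it.
- spare_ring: Dark steel ring 48 mm across, 12 mm high, lying on the table; leave it. Origin under its centre.
- trowel: Filling knife 280 mm long with black handle lying on the table; leave it. Origin under its middle, x along it.
- screwdriver: Red-handled screwdriver 200 mm long lying on the table; leave it. Origin under its middle, x along it.
- brush: Wooden paint brush 200 mm long lying on the table; leave it. Origin under its middle, x along it.
- tub_lid: Yellow tub lid, a disc 104 mm across and 8 mm high, lying on the table; leave it. Origin under its centre.

How it is judged:
On the way, in this order (a step that is already met when the one before it is completed fails the run):
1. the long key stands fully down in the shaft slot, let go, with the pulley not yet on the shaft (z of key_center in the frame of shaft_end below -0.034 m and horizontal distance between key_center and shaft_end between 0.008 and 0.016 m and angle between key_center's own z axis and vertical below 0.1 rad and contact force between key and the fingers below 0.2 N and horizontal distance between pulley_center and shaft_end above 0.05 m), for 0.3 s.
2. the pulley sits on the collar with its keyway over the key (z of key_center in the frame of shaft_end below -0.034 m and horizontal distance between key_center and shaft_end between 0.008 and 0.016 m and angle between key_center's own z axis and vertical below 0.1 rad and z of pulley_center in the frame of shaft_end between -0.028 and -0.0225 m and horizontal distance between pulley_center and shaft_end below 0.0025 m and angle between pulley_center's own z axis and vertical below 0.05 rad), for 0.2 s.
At the end, for the whole second after the job is handed in: The long key is fully down in the slot (within 1 mm), the pulley rests on the collar (within 2.5 mm of height and of the axis, level within 0.05 rad) with the key in its keyway, both at rest and released; the other things lie where they were (all of step 2 and linear speed of each of pulley, key below 0.01 m/s); the robot touches nothing.
It fails at once if the key or the pulley is forced (more than 40 N against the drive or each other) (contact force between any of key, pulley and drive above 40 N or contact force between pulley and key above 40 N).
It fails at once if the robot pushes on the drive unit with more than 40 N (contact force between any of the fingers, the arm and drive above 40 N).
It fails at once if the pulley is dropped down the shaft (faster than 0.8 m/s there) (horizontal distance between pulley_center and shaft_end below 0.012 m and linear speed of pulley above 0.8 m/s).
It fails at once if the short key is moved by more than 20 mm, or another thing on the table by more than 30 to 40 mm (distance of short_key_center from where it was at the start of the episode above 0.02 m or distance of any of spare_ring, tub_lid from where it was at the start of the episode above 0.03 m or distance of any of trowel, screwdriver, brush from where it was at the start of the episode above 0.04 m).
It also fails if it takes over 72 s, if anything falls off the work surface, if the arm or the gripper's body presses on something with over 40 N, if the wrist force passes 120 N, or if a joint passes its speed limit or range.

ROBOT

A 6-joint arm with a two-finger parallel gripper is mounted at the origin on the work surface. World frame = base frame: x ahead of the robot, y to its left, z up, the work surface at z = 0. Lengths are in m, angles in rad, forces in N, time in s.
With the tool pointing down it reaches from about 0.25 to 0.85 m from the base axis. Payload 12.5 kg.
Tool frame: the origin (TCP) lies at the centre of the arm's flange, where the gripper is bolted on; the fingertips stand 186 mm ahead of it and the grasp point (between the pads) lies 167 mm ahead of it (arm.grasp_offset is the distance from the TCP to the grasp point, in m); z points along the fingers, y is the direction in which the jaws open and shut (so a half turn about z gives the same grasp; the last joint's range is limited). The gripper opens to 93 mm and grips with 3 to 60 N. Pads are 15 mm wide; open, the fingers measure 128 mm over their backs; the gripper's body (75 mm by 188 mm) begins 65 mm behind the grasp point.
Start: joints at [-1.431, 0.351, 1.652, -0, 1.139, -0.085], TCP at [0.123, -0.536, 0.405] pointing down, gripper open.
Joint ranges: [-2.75, 2.75], [-0.79, 2.1], [0.01, 2.65], [-1.57, 4.71], [0.07, 3.14], [-2.87, 2.87]. Speed limits (rad/s): [2.22, 2.22, 2.79, 3.14, 3.14, 3.14].

INTERFACE

Orientations are given as a 3x3 rotation matrix whose columns are the frame's x, y, z axes.
In Python, from workcell import arm, hand, get_image, camera_model, close_job, spotter gives the robot as it stands. Calls block until the motion is done:
- arm.move_to(position, orientation): joint-space move of the TCP to a pose.
- arm.servo_line(position, rotation=None, v=0.15, stop_force=None): straight line of the TCP; rotation=None keeps the orientation; v is the mean speed in m/s. With stop_force (N) it stops when the force on the tool has changed by that much, and returns True; else False.
- arm.goto_joints(angles): joint-space move.
- hand.grip(opening, grasp_force=None): opening from 0.0 (shut) to 1.0 (fully open); grasp_force is the grip in N (None keeps the last); returns when the fingers have stopped.
- arm.wait(seconds).
- arm.solve_ik(position, orientation): joint angles nearest the present ones, or None.
- arm.sense(): the state.
- get_image(name): name is "scene" or "top" or "wrist"; returns (picture, depth): 400x640x3 uint8, red, green, blue; 400x640 float32, m along the optical axis (not along the pixel's ray), 0 where there is no reading.
- camera_model(name): a dict with "fx", "fy", "cx", "cy" (pixels), "view" (4x4, takes a point from world to camera coordinates); the wrist camera has in their place "hand_eye" (4x4, takes a point from camera to tool coordinates, whose origin is the TCP and whose axes are the flange's). Camera axes: x right, y down, z forward; pixel columns grow to the right and rows downward; lengths in m; the calibration is good to about 2 mm. A picture is of the moment at which its call begins: read the wrist's pose just before it. camera_model takes no time and is no camera call.
A pose or a line that the arm cannot do raises arm.PlanningError and nothing moves.
- close_job(): hands the job in, once; it reports no verdict.
Trained networks look in the newest picture that a camera, given by its name, has taken for a name from the list of things; names that differ only in an ending like _2 or _b are one class to them, and where a whole thing is asked for, a point or a joint stands for the part that bears it (a point fixed in the world has none). Each returns a list of dicts, best first, with "p" (0 to 1); they miss things now and then, are a little off and sometimes report something else, mostly with a low value. They report only what shows in the picture. A call takes as long as a camera call.
- spotter.regions_of(camera, name): "region" (400x640 bool, what is visible of it) and "box" ([centre column, centre row, width, height] in pixels, round what is visible of it).
The state is a dict: "time": time; "joints": joint angles; "qvel": joint speeds; "tau": joint torques, N m; "ee_pos": TCP position; "eef_rot": TCP orientation; "contact_force": force on the tool from outside, world axes, zero at the start; "ft_torque": the same for the moment, N m; "opening": opening from 0.0 (shut) to 1.0 (fully open).
Only numpy, scipy, OpenCV 4.12 (cv2) and the standard library are available. Lean on these libraries where they do the work, as an engineer would, in place of code of your own. Each camera call takes 0.05 s, during which the arm holds its last target. There are 200 camera calls.

## Working session

There is one attempt and no reset: what is moved stays moved. The work goes in short steps, each a Python script; the robot and the scene stay as the last script left them, time stands still between calls to the robot, and variables do not carry over. Pictures are saved under pics/ and viewed, about 8 in all and at most 12, crops included, and the job is handed in when it is done.

```bash
ls; mkdir -p pics
cat > h.py <<'E'
import numpy as np, cv2
from workcell import arm, hand, get_image, camera_model, close_job, spotter
def save(im,n): cv2.imwrite('pics/'+n,cv2.cvtColor(im,cv2.COLOR_RGB2BGR))
def c2w(name,s=None):
    m=camera_model(name)
    if 'view' in m: return np.linalg.inv(np.array(m['view'])),m
    T=np.eye(4);T[:3,:3]=np.array(s['eef_rot']);T[:3,3]=s['ee_pos']
    return T@np.array(m['hand_eye']),m
def cloud(name,d,s=None):
    T,m=c2w(name,s)
    v,u=np.mgrid[0:d.shape[0],0:d.shape[1]]
    P=np.stack([(u-m['cx'])/m['fx']*d,(v-m['cy'])/m['fy']*d,d],-1)
    W=P@T[:3,:3].T+T[:3,3]; W[d<=0]=np.nan
    return W
E
python3 - <<'E'
from h import *
for n in ['top','scene']:
    im,d=get_image(n); save(im,n+'.png'); W=cloud(n,d); np.save(n+'.npy',W); cv2.imwrite(n+'_raw.png',im)
    for o in ['drive','key_center','pulley_center','holder','short_key_center','spare_ring']:
        for r in spotter.regions_of(n,o)[:1]:
            P=W[r['region']]; print(n,o,round(r['p'],2),np.round(r['box']),np.nanmedian(P,0).round(3),np.nanpercentile(P,95,axis=0).round(3),np.nanpercentile(P,5,axis=0).round(3))
s=arm.sense();print(s['time'],s['contact_force'],s['opening'])
print(camera_model('wrist'))
E
```

```text
pics
top drive 0.79 [458. 231. 116.  76.] [ 0.515 -0.223  0.06 ] [ 0.602 -0.13   0.115] [ 0.459 -0.361  0.007]
top key_center 0.67 [458. 234. 116.  76.] [ 0.515 -0.223  0.06 ] [ 0.602 -0.13   0.115] [ 0.459 -0.36   0.007]
top pulley_center 0.69 [267. 258.  33.  27.] [0.475 0.269 0.016] [0.506 0.303 0.039] [ 0.445  0.24  -0.   ]
top holder 0.85 [332. 251.  16.  40.] [0.49  0.093 0.029] [0.541 0.115 0.033] [0.441 0.069 0.025]
top spare_ring 0.59 [338. 182.  18.  17.] [0.683 0.07  0.01 ] [0.701 0.09  0.014] [0.663 0.05  0.004]
scene drive 0.69 [336. 159.  35.  17.] [0.517 0.447 0.009] [0.558 0.494 0.011] [0.475 0.407 0.004]
scene key_center 0.43 [249. 196.   5.  12.] [0.466 0.091 0.05 ] [0.469 0.097 0.065] [0.458 0.087 0.034]
scene pulley_center 0.72 [292. 177.  27.  22.] [0.487 0.258 0.019] [0.511 0.292 0.04 ] [0.455 0.239 0.003]
scene holder 0.9 [258. 213.  47.  32.] [0.501 0.077 0.028] [0.545 0.115 0.032] [0.44  0.067 0.002]
scene spare_ring 0.48 [316. 242.  18.  14.] [0.683 0.067 0.012] [0.704 0.086 0.014] [0.666 0.049 0.005]
0.7 [ 0.57390758 -0.23883501 -0.29071284] 0.998329471907198
{'fx': 352.7889057176537, 'fy': 352.7889057176537, 'cx': 321.49213187890206, 'cy': 194.96361920731107, 'hand_eye': array([[-1.68441826e-04, -9.57736425e-01, -2.87647199e-01,
         7.98814870e-02],
       [ 9.99999529e-01, -4.36350535e-04,  8.67267456e-04,
        -1.51134662e-03],
       [-9.56128643e-04, -2.87646918e-01,  9.57736047e-01,
         2.07355145e-02],
       [ 0.00000000e+00,  0.00000000e+00,  0.00000000e+00,
         1.00000000e+00]])}
```

Run:
```python
import cv2,numpy as np
t=cv2.imread('pics/top.png')[150:300,220:540]; t=cv2.resize(t,None,fx=2.4,fy=2.4)
s=cv2.imread('pics/scene.png'); s=cv2.resize(s,None,fx=.375,fy=.375)
cv2.imwrite('pics/v1.png',t)
W=np.load('top.npy')
z=W[...,2]; m=(abs(z-0.128)<.004)&(W[...,1]<0); m2=(z>.12)
for q in (m,):
    v,u=np.where(q); print(len(v),W[q].mean(0) if len(v) else 0,np.c_[u,v,W[q]*1000].round(0).tolist())
```

```text
2361 [ 0.69704012 -0.60092297  0.12895741] [[594.0, 94.0, 892.0, -606.0, 131.0], [596.0, 94.0, 893.0, -612.0, 129.0], [597.0, 94.0, 894.0, -617.0, 126.0], [591.0, 95.0, 889.0, -597.0, 131.0], [592.0, 95.0, 889.0, -600.0, 131.0], [593.0, 95.0, 890.0, -604.0, 129.0], [594.0, 95.0, 890.0, -607.0, 128.0], [595.0, 95.0, 890.0, -609.0, 129.0], [589.0, 96.0, 886.0, -592.0, 131.0], [591.0, 96.0, 887.0, -599.0, 128.0], [592.0, 96.0, 887.0, -601.0, 129.0], [593.0, 96.0, 888.0, -604.0, 128.0], [594.0, 96.0, 888.0, -608.0, 127.0], [587.0, 97.0, 884.0, -587.0, 130.0], [588.0, 97.0, 884.0, -589.0, 130.0], [589.0, 97.0, 884.0, -591.0, 131.0], [590.0, 97.0, 885.0, -596.0, 128.0], [591.0, 97.0, 885.0, -598.0, 128.0], [592.0, 97.0, 884.0, -600.0, 130.0], [586.0, 98.0, 881.0, -584.0, 130.0], [587.0, 98.0, 882.0, -587.0, 129.0], [589.0, 98.0, 882.0, -593.0, 128.0], [590.0, 98.0, 883.0, -597.0, 127.0], [591.0, 98.0, 881.0, -596.0, 131.0], [584.0, 99.0, 878.0, -577.0, 132.0], [585.0, 99.0, 879.0, -582.0, 129.0], [586.0, 99.0, 879.0, -584.0, 129.0], [587.0, 99.0, 878.0, -586.0, 130.0], [588.0, 99.0, 879.0,
[... 28229 characters left out ...]
 -205.0, 126.0], [451.0, 231.0, 534.0, -207.0, 126.0], [452.0, 231.0, 534.0, -210.0, 127.0], [444.0, 232.0, 531.0, -190.0, 126.0], [445.0, 232.0, 531.0, -192.0, 126.0], [446.0, 232.0, 531.0, -195.0, 126.0], [447.0, 232.0, 531.0, -196.0, 129.0], [448.0, 232.0, 531.0, -199.0, 127.0], [449.0, 232.0, 531.0, -202.0, 126.0], [450.0, 232.0, 531.0, -204.0, 129.0], [451.0, 232.0, 531.0, -207.0, 127.0], [452.0, 232.0, 531.0, -209.0, 128.0], [445.0, 233.0, 529.0, -193.0, 125.0], [446.0, 233.0, 529.0, -194.0, 128.0], [447.0, 233.0, 528.0, -196.0, 131.0], [448.0, 233.0, 529.0, -199.0, 127.0], [449.0, 233.0, 529.0, -202.0, 125.0], [450.0, 233.0, 529.0, -204.0, 127.0], [448.0, 234.0, 526.0, -199.0, 126.0]]
```

View pics/v1.png

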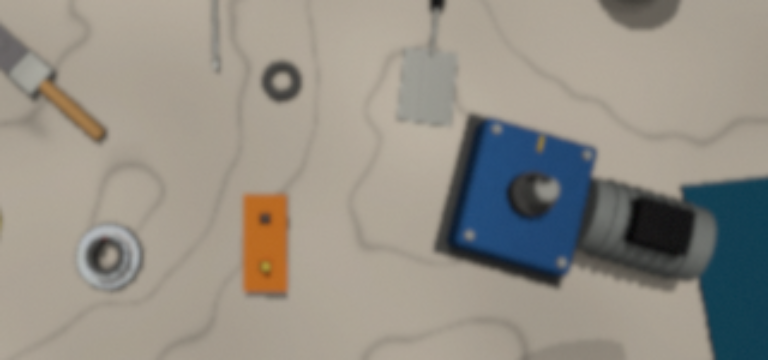

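```bash
cat >> h.py <<'E'
def R(a): c,s=np.cos(a),np.sin(a); return np.array([[c,s,0],[s,-c,0],[0,0,-1.]])
def wrist(tag):
    s=arm.sense(); im,d=get_image('wrist'); save(im,tag+'.png'); W=cloud('wrist',d,s)
    np.savez(tag+'.npz',W=W,im=im,d=d); return s,im,d,W
E
python3 - <<'E'
from h import *
s=arm.sense(); print(np.round(s['eef_rot'],3))
for a in (0,np.pi,-.8,.4,np.pi-.8):
    for p in ([.52,-.197,.37],[.465,.092,.25],[.475,.269,.25]):
        q=arm.solve_ik(np.array(p),R(a)); print(a,p,None if q is None else np.round(q,2))
arm.move_to(np.array([.525,-.197,.36]),R(0))
s,im,d,W=wrist('w1'); print(s['time'],s['ee_pos'])
im=cv2.imread('pics/w1.png'); cv2.imwrite('pics/v2.png',cv2.resize(im[80:330,200:440],None,fx=2.4,fy=2.4,interpolation=cv2.INTER_CUBIC))
E
```

```text
[[ 0.975  0.223 -0.   ]
 [ 0.223 -0.975  0.   ]
 [ 0.    -0.    -1.   ]]
0 [0.52, -0.197, 0.37] [-0.45  0.4   1.67 -0.    1.07  1.12]
0 [0.465, 0.092, 0.25] [ 0.1   0.45  1.97 -0.    0.72  1.67]
0 [0.475, 0.269, 0.25] [ 0.43  0.55  1.78 -0.    0.81  2.  ]
3.141592653589793 [0.52, -0.197, 0.37] [-0.45  0.4   1.67 -0.    1.07 -2.02]
3.141592653589793 [0.465, 0.092, 0.25] [ 0.1   0.45  1.97 -0.    0.72 -1.47]
3.141592653589793 [0.475, 0.269, 0.25] [ 0.43  0.55  1.78 -0.    0.81 -1.14]
-0.8 [0.52, -0.197, 0.37] [-0.45  0.4   1.67 -0.    1.07  1.92]
-0.8 [0.465, 0.092, 0.25] [ 0.1   0.45  1.97 -0.    0.72  2.47]
-0.8 [0.475, 0.269, 0.25] [ 0.43  0.55  1.78 -0.    0.81  2.8 ]
0.4 [0.52, -0.197, 0.37] [-0.45  0.4   1.67 -0.    1.07  0.72]
0.4 [0.465, 0.092, 0.25] [ 0.1   0.45  1.97 -0.    0.72  1.27]
0.4 [0.475, 0.269, 0.25] [ 0.43  0.55  1.78 -0.    0.81  1.6 ]
2.3415926535897933 [0.52, -0.197, 0.37] [-0.45  0.4   1.67 -0.    1.07 -1.22]
2.3415926535897933 [0.465, 0.092, 0.25] [ 0.1   0.45  1.97 -0.    0.72 -0.67]
2.3415926535897933 [0.475, 0.269, 0.25] [ 0.43  0.55  1.78 -0.    0.81 -0.34]
2.6083 [ 0.52475339 -0.19769165  0.3600898 ]
```

View pics/v2.png

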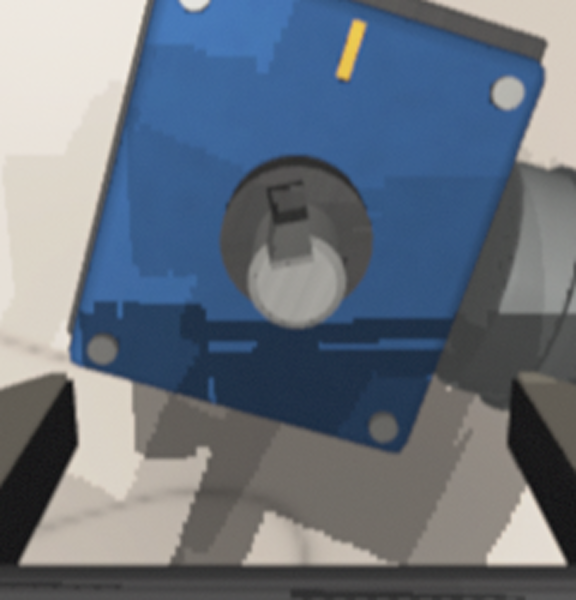

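```bash
cat >> h.py <<'E'
def rectify(tag,s,im,z,c,half=.03,N=380):
    # orthographic view of plane z: image up = world +x, right = world -y
    T,m=c2w('wrist',s); Ti=np.linalg.inv(T)
    r,q=np.mgrid[0:N,0:N]; X=c[0]+half-(r+.5)/N*2*half; Y=c[1]+half-(q+.5)/N*2*half
    P=np.stack([X,Y,np.full_like(X,z)],-1)@Ti[:3,:3].T+Ti[:3,3]
    u=(P[...,0]/P[...,2]*m['fx']+m['cx']).astype('f4'); v=(P[...,1]/P[...,2]*m['fy']+m['cy']).astype('f4')
    return cv2.remap(im,u,v,cv2.INTER_CUBIC)
E
python3 - <<'E'
from h import *
s=arm.sense(); f=np.load('w1.npz'); W,im=f['W'],f['im']
def circ(P):
    c=P[:,:2].mean(0)
    for _ in range(1):
        (x,y),r=cv2.minEnclosingCircle((P[:,:2]*1000).astype('f4'))
    return x,y,r
near=np.hypot(W[...,0]-.536,W[...,1]+.199)<.035
for z0 in (.128,.084):
    k=near&(abs(W[...,2]-z0)<.004); P=W[k]; print(z0,len(P),P.mean(0).round(4),np.median(P[:,2]).round(4),circ(P))
c=(.536,-.199); out=[]
for z in (.128,.084):
    o=rectify('',s,im,z,c).copy(); N=380
    for g in range(-20,21,10):
        p=int((30+g)/60*N); cv2.line(o,(p,0),(p,6),(255,0,0),1); cv2.line(o,(0,p),(6,p),(255,0,0),1)
    cv2.circle(o,(190,190),int((13 if z>.1 else 24)/60*N),(255,0,0),1)
    out.append(o)
save(np.hstack(out),'v3.png')
E
```

```text
0.128 1076 [ 0.5383 -0.1979  0.1267] 0.1269 (538.8742065429688, -197.6570281982422, 13.043036460876465)
0.084 1504 [ 0.5458 -0.1978  0.0832] 0.0832 (539.0189819335938, -197.6027374267578, 24.109935760498047)
```

View pics/v3.png

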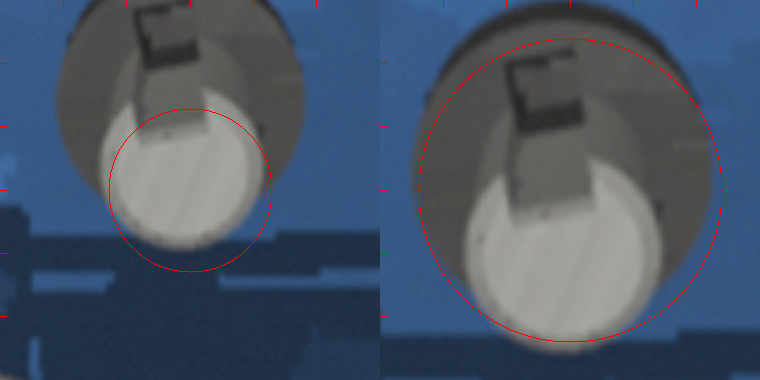

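Run:
```python
from h import *
arm.move_to(np.array([.455,.092,.30]),R(0))
s,im,d,W=wrist('w2'); print(s['time'])
near=np.hypot(W[...,0]-.466,W[...,1]-.091)<.05
k=near&(W[...,2]>.056)&(W[...,2]<.072); P=W[k]
print(len(P),P.mean(0),np.median(P[:,2]),cv2.minAreaRect((P[:,:2]*1000).astype('f4')))
k=(abs(W[...,2]-.03)<.005)&(im[...,0]>1.6*im[...,2].astype(float)); P=W[k]
print(len(P),P.mean(0),cv2.minAreaRect((P[:,:2]*1000).astype('f4')))
a=rectify('',s,im,.063,(.466,.091),half=.02); b=rectify('',s,im,.03,(.49,.091),half=.065)
save(np.hstack([a,b]),'v4.png')
```

```text
3.8167
261 [0.4635167  0.0947751  0.06219538] 0.06267722862219252 ((462.5133056640625, 94.80777740478516), (10.832786560058594, 9.229317665100098), 0.03410344570875168)
9919 [0.4936486  0.09466    0.02918136] ((490.6085510253906, 175.68089294433594), (212.61985778808594, 109.87954711914062), 89.18017578125)
```

View pics/v4.png

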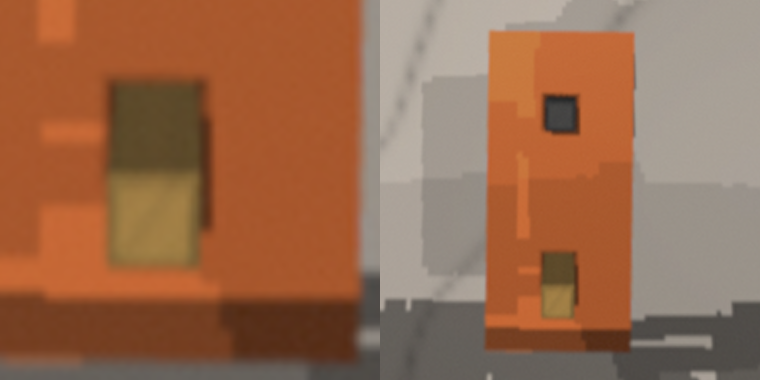

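```bash
cat >> h.py <<'E'
def go(p,a,v=.15,sf=None):  # line with residual correction
    r=arm.servo_line(np.array(p,float),R(a),v=v,stop_force=sf); return r
def show(t=''):
    s=arm.sense(); print(t,'t=%.2f'%s['time'],np.round(s['ee_pos'],4),'F',np.round(s['contact_force'],1),'M',np.round(s['ft_torque'],2),'op %.3f'%s['opening']); return s
E
python3 - <<'E'
from h import *
arm.move_to(np.array([.463,.0949,.265]),R(0)); show('above')
s=arm.sense(); e=np.array([.463,.0949])-s['ee_pos'][:2]
go([.463+e[0],.0949+e[1],.241],0,.1,8); show('down')
hand.grip(0.0,25); show('grip')
go([.463+e[0],.0949+e[1],.300],0,.1); show('up')
s,im,d,W=wrist('w3')
T=np.eye(4);T[:3,:3]=s['eef_rot'];T[:3,3]=s['ee_pos']
Wt=(W-T[:3,3])@T[:3,:3]
bl=im.astype(float); k=(abs(Wt[...,1])<.012)&(abs(Wt[...,0])<.02)&(Wt[...,2]>.15)&(Wt[...,2]<.235)&(bl[...,0]>1.4*bl[...,2])
P=Wt[k]*1000; print(len(P),P.mean(0),np.percentile(P,[2,50,98],axis=0).round(1))
save(cv2.resize(im[130:400,200:440],None,fx=2,fy=2),'v5.png')
E
```

```text
above t=4.13 [0.463  0.0942 0.2644] F [-0.2 -0.2  0.3] M [ 0.07 -0.02  0.06] op 1.000
down t=4.53 [0.4631 0.0955 0.2416] F [ 0.3 -0.2  0.1] M [ 0.01 -0.01  0.  ] op 1.000
grip t=5.78 [0.463  0.0955 0.241 ] F [ 0.  -1.  -0.3] M [-0.22  0.   -0.01] op 0.102
up t=6.53 [0.4628 0.0956 0.2996] F [ 1.   0.6 -0.6] M [ 0.04 -0.06 -0.01] op 0.100
1076 [  3.16917245  -0.87696244 193.17076847] [[ -4.2  -6.  171.1]
 [  4.4  -0.9 186.6]
 [  7.3   4.2 231. ]]
```

View pics/v5.png

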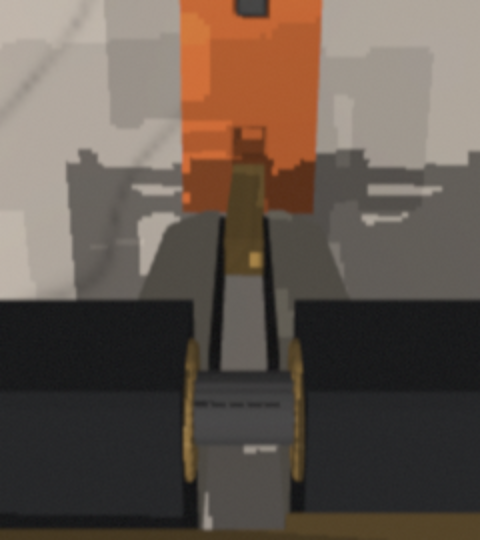

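Run:
```python
from h import *
s=arm.sense(); f=np.load('w3.npz'); W,im=f['W'],f['im'].astype(float)
Wt=(W-s['ee_pos'])@np.array(s['eef_rot'])*1000
k=(abs(Wt[...,1])<12)&(abs(Wt[...,0])<20)&(Wt[...,2]>165)&(Wt[...,2]<240)&(im[...,0]>1.3*im[...,2])
for z in range(170,242,6):
    P=Wt[k&(abs(Wt[...,2]-z)<3)]
    if len(P)>5: print(z,len(P),np.percentile(P[:,0],[10,50,90]).round(1),np.percentile(P[:,1],[3,50,97]).round(1))
```

```text
170 12 [7.  7.2 7.4] [-6.2  3.6  3.7]
176 345 [-3.6  0.2  4. ] [-5.9 -1.   3.4]
182 142 [3.6 4.5 6. ] [-6.  -1.2  3.5]
188 112 [4.2 4.6 8.7] [-9.9 -1.   9. ]
194 83 [4.3 4.6 4.9] [-5.7 -1.   3.8]
200 78 [4.3 4.7 5. ] [-5.3 -0.9  3.8]
206 72 [4.3 4.7 5. ] [-4.9 -0.4  4.1]
212 62 [4.4 4.6 4.9] [-5.  -0.3  4.3]
218 60 [4.4 4.7 5. ] [-5.1 -0.3  4.4]
224 56 [4.4 4.7 5. ] [-4.6  0.   4.6]
230 51 [4.5 4.7 5. ] [-4.6 -0.2  4.8]
```

```bash
cat > ins.py <<'E'
from h import *
PHI=.195; SH=np.array([.5389,-.1976]); u=np.array([np.cos(PHI),np.sin(PHI)]); w=np.array([-u[1],u[0]])
def key_tcp(dr=0,dt=0): return SH+u*(.01275+.0003+dr)+w*dt   # tcp xy; tool x offset of key -0.3 mm
E
python3 - <<'E'
from ins import *
p=key_tcp()
arm.move_to(np.array([*p,.40]),R(PHI)); show()
go([*p,.368],PHI,.1); arm.wait(.3); show('pre')
for dr,dt in [(0,0),(0,.0008),(0,-.0008),(.001,0),(0,.0016),(0,-.0016)]:
    p=key_tcp(dr,dt); go([*p,.368],PHI,.05)
    r=go([*p,.317],PHI,.03,6); s=show((dr,dt,r))
    if not r or s['ee_pos'][2]<.345: break
E
```

```text
t=7.79 [ 0.5517 -0.1942  0.3993] F [-0.3 -0.  -0.7] M [0.01 0.   0.03] op 0.101
pre t=8.56 [ 0.5518 -0.1951  0.3685] F [ 0.6  0.8 -0.9] M [ 0.03 -0.04 -0.02] op 0.104
(0, 0, False) t=10.66 [ 0.5517 -0.1951  0.3172] F [ 0.5 -2.6  1.2] M [-0.54 -0.09 -0.  ] op 0.103
```

Run:
```python
from ins import *
p=key_tcp()
r=go([*p,.3155],PHI,.02,6); show(r)
hand.grip(.3); arm.wait(.4); show('rel')
go([*p,.37],PHI,.15)
q=p-u*.03; go([*q,.37],PHI,.15)
s,im,d,W=wrist('w4'); show()
b=im.astype(float); k=(np.hypot(W[...,0]-.5514,W[...,1]+.1951)<.03)&(b[...,0]>1.4*b[...,2])&(W[...,2]>.07)
P=W[k]; print(len(P),P.mean(0),np.percentile(P,[5,50,95],axis=0).round(4)); 
save(np.hstack([cv2.resize(im[60:260,230:430],None,fx=2,fy=2),cv2.resize(rectify('',s,im,.122,(.5389,-.1976)),(400,400))]),'v6.png')
```

```text
False t=10.91 [ 0.5517 -0.1952  0.3155] F [ 1.9 -4.3  0.6] M [-0.64 -0.22 -0.  ] op 0.102
rel t=11.86 [ 0.5517 -0.1951  0.3155] F [-0.8  0.9 -0.2] M [ 0.04 -0.03  0.01] op 0.300
 t=12.78 [ 0.5225 -0.2009  0.3695] F [0.4 0.3 0.2] M [ 0.04  0.04 -0.06] op 0.300
4026 [ 0.54718628 -0.19884629  0.27244726] [[ 0.5387 -0.222   0.1202]
 [ 0.5471 -0.2033  0.2911]
 [ 0.5569 -0.175   0.2939]]
```

View pics/v6.png

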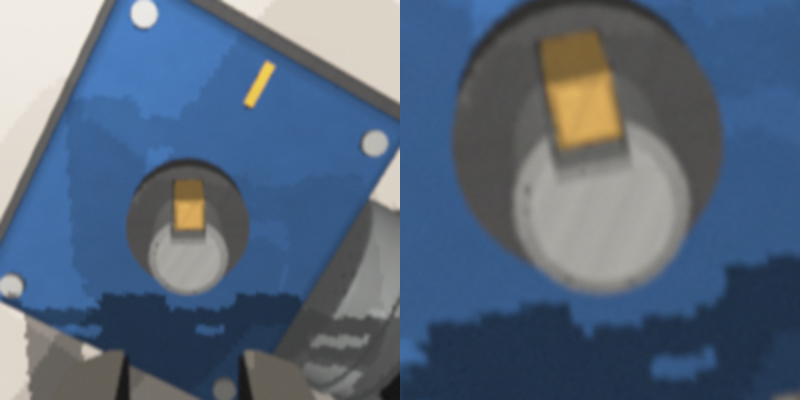

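Run:
```python
from ins import *
f=np.load('w4.npz'); W,im=f['W'],f['im'].astype(float)
k=(np.hypot(W[...,0]-.5514,W[...,1]+.1951)<.02)&(im[...,0]>1.4*im[...,2])&(W[...,2]>.07)&(W[...,2]<.15); P=W[k]
print(np.histogram(P[:,2]*1000,bins=range(80,140,3)))
T=P[P[:,2]>.117]; print(len(T),T.mean(0),np.median(T[:,2]),cv2.minAreaRect((T[:,:2]*1000).astype('f4')))
k=(np.hypot(W[...,0]-.5389,W[...,1]+.1976)<.015)&(abs(W[...,2]-.128)<.004); k&=~(im[...,0]>1.4*im[...,2]); print(np.median(W[k][:,2]),cv2.minEnclosingCircle((W[k][:,:2]*1000).astype('f4')))
# pulley look
c=np.array([.477,.27]); a=-.3
arm.move_to(np.array([c[0]-.01,c[1],.29]),R(0)); arm.wait(.2)
s,im,d,W=wrist('w5'); show()
near=np.hypot(*(W[...,:2]-c).transpose(2,0,1))<.06
for z0 in (.016,.038):
    k=near&(abs(W[...,2]-z0+.001)<.003); Q=W[k]; print(z0,len(Q),np.median(Q[:,2]),cv2.minEnclosingCircle((Q[:,:2]*1000).astype('f4')))
o=rectify('',s,im,.037,c,half=.04,N=500); save(o,'v7.png')
```

```text
(array([  8,   8,  13,  10,   8,  11,  15,  14,  10,  10,  15,  18,  19,
       205,  18,   0,   0,   0,   0]), array([ 80,  83,  86,  89,  92,  95,  98, 101, 104, 107, 110, 113, 116,
       119, 122, 125, 128, 131, 134, 137]))
237 [ 0.55232131 -0.19525647  0.12078832] 0.12096733778887236 ((552.0281982421875, -195.3026885986328), (10.217277526855469, 9.312210083007812), 10.880650520324707)
0.12686530120127554 ((539.1190185546875, -197.4299774169922), 13.139819145202637)
 t=14.78 [0.4673 0.2696 0.2901] F [ 0.2 -0.1 -0.5] M [ 0.05 -0.01  0.01] op 0.299
0.016 3034 0.014980475010339112 ((475.47821044921875, 275.5558776855469), 38.68378448486328)
0.038 2951 0.037114819703887 ((475.5770263671875, 275.66912841796875), 26.210744857788086)
```

View pics/v7.png

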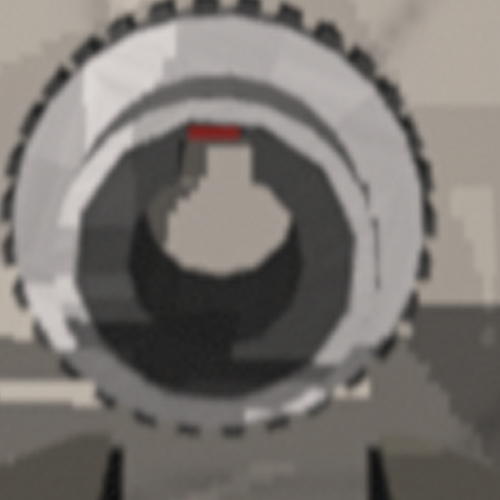

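Run:
```python
from h import *
f=np.load('w5.npz'); s=arm.sense(); im=f['im'].astype('f4')
g=np.clip((im/255)**.5*255*1.1,0,255).astype('u8'); c=(.4756,.2756)
out=[]
for z in (.038,0.0):
    o=rectify('',s,g,z,c,half=.024,N=400).copy()
    for r in (13.8,19.5,22): cv2.circle(o,(200,200),int(r/48*400),(0,255,0),1)
    out.append(o)
save(np.hstack(out),'v8.png')
```

```text
Traceback (most recent call last):
  File "h.py", line 25, in rectify
    return cv2.remap(im,u,v,cv2.INTER_CUBIC)
           ~~~~~~~~~^^^^^^^^^^^^^^^^^^^^^^^^
cv2.error: OpenCV(4.12.0) /io/opencv/modules/imgproc/src/imgwarp.cpp:1807: error: (-215:Assertion failed) ifunc != 0 in function 'remap'
```

Run:
```python
from h import *
f=np.load('w5.npz'); s=arm.sense(); im=f['im'].astype('f4')
g=np.clip((im/255)**.5*255*1.1,0,255).astype(np.uint8); c=(.4756,.2756)
out=[]
for z in (.038,0.0):
    o=rectify('',s,g,z,c,half=.024,N=400).copy()
    for r in (13.8,19.5,22): cv2.circle(o,(200,200),int(r/48*400),(0,255,0),1)
    out.append(o)
save(np.hstack(out),'v8.png')
```

```text
(no output)
```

View pics/v8.png

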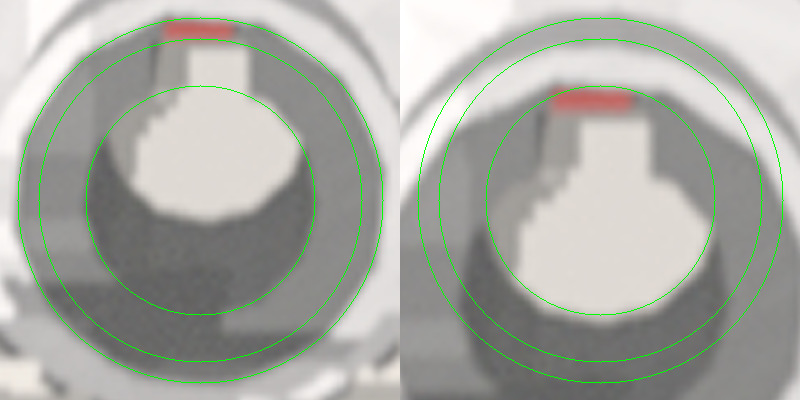

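Run:
```python
from h import *
hand.grip(1.0)
c=[.4756,.2746]
go([*c,.25],0,.15); r=go([*c,.204],0,.08,8); show(r)
hand.grip(0,40); show('grip')
go([*c,.30],0,.1); arm.wait(.2)
s,im,d,W=wrist('w6'); show('up')
Wt=(W-s['ee_pos'])@np.array(s['eef_rot'])*1000
k=(np.hypot(Wt[...,0],Wt[...,1])<30)&(Wt[...,2]>155)&(Wt[...,2]<200)
h,b=np.histogram(Wt[k][:,2],bins=range(155,205,2)); print(h,b[0])
zt=b[h.argmax()]+1
P=Wt[k&(abs(Wt[...,2]-zt)<2.5)&(abs(Wt[...,1])<22)]; print(len(P),P.mean(0),np.median(P[:,2]))
# tilt + circle fit of the boss edge, max-x boundary
A=np.c_[P[:,:2],np.ones(len(P))]; print('plane',np.linalg.lstsq(A,P[:,2],rcond=None)[0])
pts=[]
for a in np.radians(np.arange(-50,51,5)):
    t=P[:,0]*np.cos(a)+P[:,1]*np.sin(a); n=abs(-P[:,0]*np.sin(a)+P[:,1]*np.cos(a))<2
    if n.sum()>3: pts.append((a,np.percentile(t[n],99)))
pts=np.array(pts); B=np.c_[np.cos(pts[:,0]),np.sin(pts[:,0])]; sol=np.linalg.lstsq(B,pts[:,1]-26,rcond=None)[0]; print('centre',sol, (pts[:,1]-26-B@sol).round(1))
save(cv2.resize(im[130:400,180:460],None,fx=2,fy=2),'v9.png')
```

```text
False t=17.06 [0.4757 0.2747 0.204 ] F [-0.2 -0.6 -0.1] M [ 0.   -0.03 -0.06] op 0.999
grip t=17.80 [0.4756 0.2746 0.2041] F [-0.7  0.8  0.9] M [-0.08  0.03  0.03] op 0.547
up t=19.16 [0.4755 0.2746 0.2996] F [-0.5  0.1 -1.8] M [ 0.07 -0.01  0.08] op 0.546
[  93   89   92   85   91 3485 2780  369  301  297  297  290  263  249
  267  228  864  594   91   88   87   78   42    0] 155
5446 [ 7.05610603e-01 -1.49246497e-01  1.66900377e+02] 166.9000828833403
plane [-2.38339028e-03 -1.27542497e-03  1.66901868e+02]
centre [-0.19836264 -1.31404312] [-0.2 -0.3  0.1 -0.1 -0.1 -0.   0.1  0.1  0.1  0.   0.1  0.2  0.   0.2
  0.2 -0.  -0.1 -0.1 -0.3 -0.1 -0.1]
```

View pics/v9.png

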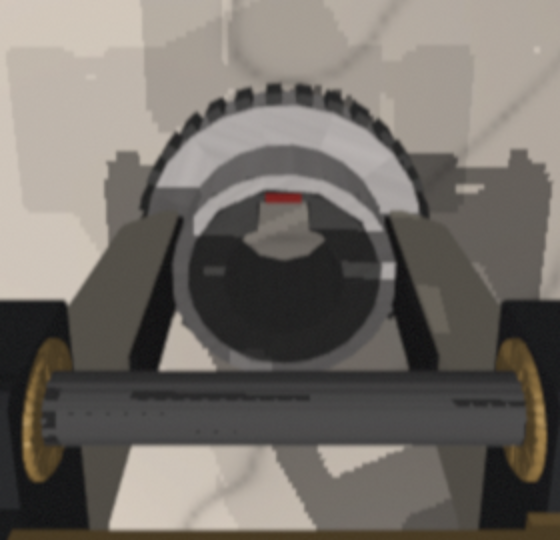

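```bash
cat > pul.py <<'E'
from h import *
PSI=.212; SHT=np.array([.5391,-.1987])
def ptcp(psi,dx=0,dy=0): return SHT+np.array([dx,dy])+.0002*np.array([np.cos(psi),np.sin(psi)])
E
python3 - <<'E'
from pul import *
p=ptcp(PSI)
go([.4756,.2746,.38],0,.15)
arm.move_to(np.array([*p,.37]),R(PSI)); go([*p,.342],PSI,.08); arm.wait(.3); show('pre')
r=go([*p,.289],PSI,.025,6); show(r)
E
```

```text
pre t=22.38 [ 0.5393 -0.1987  0.3424] F [ 0.5 -0.1 -3.5] M [-0.01 -0.02  0.01] op 0.548
False t=24.65 [ 0.5393 -0.1986  0.2891] F [ 0.1 -0.4 -2.6] M [ 0.03 -0.05  0.  ] op 0.547
```

Run:
```python
from pul import *
p=ptcp(PSI)
r=go([*p,.2868],PSI,.01,5); s=show(r)
hand.grip(.66); arm.wait(.3); show('rel')
go([*p,.36],PSI,.1)
q=p-.03*np.array([np.cos(PSI),np.sin(PSI)]); go([*q,.36],PSI,.12); arm.wait(.2)
s,im,d,W=wrist('w7'); show()
c=np.array([.539,-.1975]); near=np.hypot(*(W[...,:2]-c).transpose(2,0,1))<.045
for z0 in (.100,.122,.128):
    k=near&(abs(W[...,2]-z0+.001)<.0025); Q=W[k]; print(z0,len(Q),np.median(Q[:,2]),cv2.minEnclosingCircle((Q[:,:2]*1000).astype('f4')))
k=near&(abs(W[...,2]-.121)<.0025)&(np.hypot(*(W[...,:2]-c).transpose(2,0,1))>.018);Q=W[k];print('plane',np.linalg.lstsq(np.c_[Q[:,:2]-c,np.ones(len(Q))],Q[:,2],rcond=None)[0])
save(cv2.resize(im[60:310,200:460],None,fx=2.2,fy=2.2),'v10.png')
```

```text
True t=24.88 [ 0.5394 -0.1987  0.288 ] F [-1.6  1.5  5.6] M [ 0.06  0.15 -0.  ] op 0.547
rel t=25.62 [ 0.5391 -0.1986  0.2871] F [ 0.1  0.5 -0.3] M [ 0.01 -0.05 -0.02] op 0.659
 t=27.14 [ 0.5104 -0.2049  0.3599] F [ 0.9 -0.6 -0.3] M [ 0.   -0.01 -0.03] op 0.663
0.1 3476 0.09906217077138808 ((539.4619750976562, -197.36985778808594), 38.5418701171875)
0.122 3738 0.1211564841532893 ((539.3732299804688, -197.56195068359375), 26.136810302734375)
0.128 1110 0.126906493331237 ((538.9207153320312, -197.4461212158203), 13.090365409851074)
plane [ 0.00206634 -0.00014084  0.12113764]
```

View pics/v10.png

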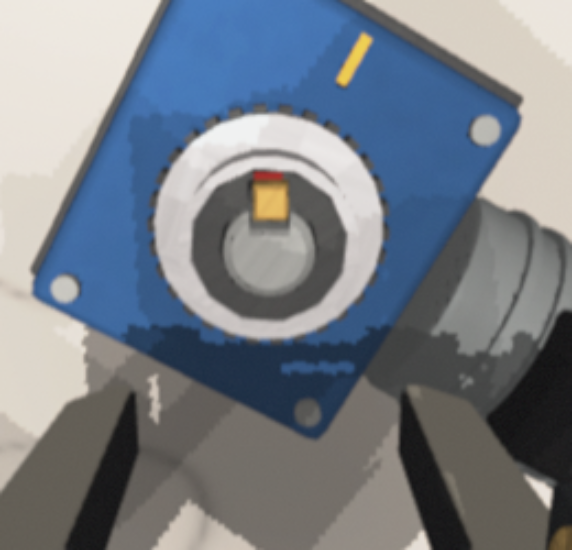

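The pulley is seated: boss top 5.8 mm below the shaft end, level, axis within about 0.5 mm, and the key shows in the keyway at (270,200). I'm handing in.

Run:
```python
from h import *
s=arm.sense(); p=s['ee_pos'].copy() if hasattr(s['ee_pos'],'copy') else np.array(s['ee_pos'])
arm.servo_line(np.array([p[0],p[1],p[2]+.04]),v=.1); arm.wait(.3); show(); print(close_job())
```

```text
t=27.99 [ 0.5104 -0.2049  0.3994] F [ 0.1  0.2 -0.4] M [-0.03  0.03 -0.08] op 0.660
the job is handed in; nothing more can be done
None
```

The pulley is fitted: the long key is fully down in the shaft slot, and the pulley sits on the collar with its keyway over the key. I handed the job in after about 28 s on the robot's clock; `close_job` gives no verdict.

- **Key:** I found the slot angle (about 0.195 rad in world axes) and the shaft axis with the wrist camera. I took the key from the holder, lowered it into the slot (at most about 4.5 N sideways) and let it drop the rest of the way. Its top then read 5.9 mm below the shaft end, where 6 mm is fully seated.
- **Pulley:** I gripped it by the boss, turned it to line up the keyway with the key, and slid it down with no resistance until a light touch on the collar (about 8 N change in force). Then I let go.
- **Last check:** The boss top read 5.8 mm below the shaft end (6 mm expected). The axis was within about 0.5 mm, the tilt about 0.002 rad, and the key showed in the keyway. The gripper was clear when I handed in.

Two small things disagreed:
- The wrist camera reads about 1.2 mm to one side; I corrected for it.
- The key hung about 0.02 rad off vertical in the gripper, but still went in without a search.

I did not take a final picture of the other things on the table. No unexpected contact showed in the force readings.

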